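# Ball run: serve the ball in the dish

### The arm

A 6-joint arm with a two-finger parallel gripper is mounted at the origin on the work surface. World frame = base frame: x ahead of the robot, y to its left, z up, the work surface at z = 0. Lengths are in m, angles in degrees, forces in N, time in s.
With the tool pointing down it reaches from about 0.35 to 0.875 m from the base axis. Payload 4.2 kg.
Tool frame: the origin (TCP) lies where the fingers leave the gripper's body, on its centre line; the fingertips stand 70 mm ahead of it and the grasp point (between the pads) lies 51 mm ahead of it; z points along the fingers, y is the direction in which the jaws open and shut (so a half turn about z gives the same grasp; the last joint's range is limited). The gripper opens to 87 mm and grips with 3 to 60 N. Pads are 19 mm wide; open, the fingers measure 117 mm over their backs; the gripper's body (75 mm by 190 mm) begins 51 mm behind the grasp point.
Start: joints at [88.614, 22.042, 0.453, 0, -68.411, -14.817], TCP at [0.174, 0.6, 0.292] pointing down, gripper open.
Joint ranges: [-179.83, 179.83], [-69.29, 118.12], [-61.27, 80.66], [-181.25, 117.63], [-171.15, -9.14], [-177.46, 177.46]. Speed limits (degrees/s): [159.86, 159.86, 180, 180, 180, 180].

### API

Orientations are given as a 3x3 rotation matrix whose columns are the frame's x, y, z axes.
In Python, from station import sense, capture, camera_model, finish_job gives the robot as it stands.
- The arm moves only by the shell command python3 -m inch 'ROWS'. ROWS is JSON, a list of rows, each an object with "hand": the closure, from 0 (fully open) to 1 (shut); "slide": the shift along the world's x, y, z in cm, a list of three; "yaw": the turn about the world's z in rad. A call has 1 to 10 rows; each row is the pose to reach, as a shift and turn from the pose commanded when the call began; what a row does not reach only later rows make up. A row lasts 1/8 s, in which the tool goes at most 62.5 mm and 10.7 degrees, less where a joint would pass 70% of its speed; a pose out of reach is approached as far as the arm can. A call with a gripper value outside its range is refused whole. The fingers move at their own pace and stop on an object; the grip force is fixed at half the most. Time passes only in rows, so rows that repeat a pose let the fingers close. It gives the time, the measured TCP pose, the force and the opening at its end, in the units of the state.
- sense(): the state, without advancing time (a new reading comes with each control period).
- capture(name): name is "side" or "top"; returns the picture (420x560x3 uint8, blue, green, red); there is no depth.
- camera_model(name): a dict with "mtx" (3x3 intrinsics, pixels), "xyz" and "orientation" of the camera in the world. Camera axes: x right, y up, looking along -z (the intrinsics and any distortion apply to the point x, -y, -z); pixel columns grow to the right and rows downward; lengths in m; the calibration is good to about 2 mm. A picture is of the moment at which its call begins. camera_model takes no time and is no camera call.
- finish_job(): hands the job in, once; it reports no verdict.
The state is a dict: "time_s": time; "joints": joint angles; "joint_velocities": joint speeds; "effort": joint torques, N m; "tcp_pos": TCP position; "ee_rot": TCP orientation; "wrist_force": force on the tool from outside, world axes, zero at the start; "moment": the same for the moment, N m; "gripper_width": opening from 0.0 (shut) to 1.0 (fully open).
Only numpy, scipy, OpenCV 4.12 (cv2) and the standard library are available. Lean on these libraries where they do the work, as an engineer would, in place of code of your own. Each camera call takes 0.05 s, during which the arm holds its last target. There are 200 camera calls.

### The job

It is your turn to serve in the family ball-run game: turn the gate's handle until it lies in line with the track, so that the wooden ball rolls down into the white dish, and wait there until the ball has come to rest. Then take the dish by its bar, lift it about 10 cm straight up, and only then turn it a quarter turn in the air so that its bar lies parallel to the track, keeping it level and the ball in the middle. Finish while holding the dish up like that for the next player, gate still in line, and leave the mug, candle jar and remote control where they are.

Things in the scene. Friction and masses are not known exactly. Their poses are not given: they have to be found in the camera images.
- run: The wooden ball run, fixed to the table. Origin on the table top under the gate's axis; +x points downhill along the track (level, towards the dish), z up. The straight track is 280 mm long and 50 mm wide (x from -150 to +130 mm), falling gently; its side walls top out 73 mm above the table at the upper end and 56 mm at the exit. At the gate it is 80 mm wide.
- gate (a joint): Opening angle of the gate in rad. 0: its handle bar lies square across the track (shut). It grows turning counter-clockwise seen from above; at 1.57 the bar lies in line with the track and the ball can pass. It turns freely from 0 to 2.4 with light friction and stays where it is left; there is no stop at the open position, and well past it the track is shut again. The ball gets through only within about 0.3 rad of 1.57.
- gate_grip (a point): Centre of the gate's plain steel handle bar, on the vertical turning axis, 119 mm above the table. The bar is 64 mm long, 12 mm thick and 22 mm tall, with free space below it down to a 64 mm disc whose top is 94 mm above the table. This point turns with the gate; its y axis runs along the bar.
- dish_bar (a point): Middle of the wooden carrying bar that arches over the white dish, straight above the dish's centre and 103 mm above its underside. The bar is 154 mm long (along this point's y axis), 12 mm thick and 14 mm tall, carried by an upright at each end. The dish stands on the table in front of the track's exit, its centre 210 mm downhill of the gate's axis, with the bar square to the track within 0.3 rad; it is loose and weighs 0.2 to 0.4 kg.
- dish_floor (a point): Centre of the dish's inner floor, 4 mm above its underside. The dish is round, 144 mm across the rim and 34 mm high, and its floor rises gently from the middle to 58 mm out, then steeply to the rim. z is the dish's upward axis, y runs along the carrying bar.
- ball_center (a point): Centre of the loose dark wooden ball, 32 mm in diameter, about 16 g. At the start it lies in the track against the shut gate; once let through, it rolls into the dish and comes to rest in the middle some seconds later.
- mug: Blue mug, 76 mm across, 85 mm high, beside the track; origin at the centre of its underside. To be left alone.
- candle: White candle jar with a wooden lid, 68 mm across, 75 mm high, beside the track; origin at the centre of its underside. To be left alone.
- remote: Black remote control, 160 x 45 x 20 mm, lying beside the track; origin at the centre of its underside. To be left alone.
Mind the look-alikes: they are no part of the job. Of the things shaped like the part that bears ball_center, the dark wooden one is meant.

How it is judged (in metres and radians):
On the way, in this order (a step that is already met when the one before it is completed fails the run):
1. the gate's handle is in line with the track and the ball has come to rest in the middle of the dish, which still stands on the table (value of joint gate between 1.371 and 1.771 rad and horizontal distance between ball_center and dish_floor below 0.015 m and z of ball_center in the frame of dish_floor below 0.025 m and linear speed of ball below 0.03 m/s and distance of dish_floor from where it was at the start of the episode below 0.03 m), for 0.2 s.
2. the dish is lifted with the ball in it, its bar not yet turned (height (world z) of dish_floor above 0.054 m and angle between the y axis of dish_floor and the x axis of run, either way round above 1 rad and horizontal distance between ball_center and dish_floor below 0.015 m and z of ball_center in the frame of dish_floor below 0.025 m), for 0.1 s.
At the end, for the whole second after the job is handed in: The fingers hold the dish still (below 0.03 m/s), its underside 60 to 196 mm above the table and not touching the run, level within 0.12 rad, its bar parallel to the track within 0.17 rad, the ball lying within 15 mm of the dish's centre, and the gate's handle in line with the track within 0.2 rad (height (world z) of dish_floor between 0.064 and 0.2 m and contact force between the fingers and dish above 1 N and contact force between dish and run below 0.3 N and angle between the y axis of dish_floor and the x axis of run, either way round below 0.17 rad and angle between dish_floor's own z axis and vertical below 0.12 rad and horizontal distance between ball_center and dish_floor below 0.015 m and z of ball_center in the frame of dish_floor below 0.025 m and linear speed of dish below 0.03 m/s and linear speed of ball below 0.04 m/s and value of joint gate between 1.371 and 1.771 rad); the arm keeps its last pose, push and grip.
It fails at once if the mug, candle jar or remote control is pushed more than 30 mm (distance of any of remote, mug, candle from where it was at the start of the episode above 0.03 m).
It fails at once if while the dish is off the table, the ball strays more than 30 mm from its centre (height (world z) of dish_floor above 0.034 m and horizontal distance between ball_center and dish_floor above 0.03 m).
It fails at once if the dish is tipped by more than 0.35 rad (angle between dish_floor's own z axis and vertical above 0.35 rad).
It also fails if it takes over 61 s, if anything falls off the work surface, if the arm or the gripper's body presses on something with over 40 N, if the wrist force passes 120 N, or if a joint passes its speed limit or range.

## Working session

There is one attempt and no reset: what is moved stays moved. The work goes in short steps, Python scripts to look and compute and a shell command to move; the robot and the scene stay as the last step left them, time stands still between calls to the robot, and variables do not carry over. Pictures are saved under pics/ and viewed, about 8 in all and at most 12, crops included, and the job is handed in when it is done.

```bash
ls; mkdir -p pics
python3 - <<'E'
from station import *
import cv2
for n in("side","top"):
    cv2.imwrite(f"pics/{n}0.png",capture(n)); m=camera_model(n); print(m)
s=sense(); print(s)
E
```

```text
pics
{'mtx': array([[472.65261713,   0.        , 281.98222905],
       [  0.        , 472.65261713, 208.25053957],
       [  0.        ,   0.        ,   1.        ]]), 'xyz': array([0.42403247, 0.52589275, 0.60799652]), 'orientation': array([[-0.91403055,  0.31089759, -0.2605587 ],
       [-0.40541328, -0.67841264,  0.61269598],
       [ 0.01371938,  0.6656568 ,  0.74613189]])}
{'mtx': array([[393.67564697,   0.        , 283.58670479],
       [  0.        , 393.67564697, 210.12247761],
       [  0.        ,   0.        ,   1.        ]]), 'xyz': array([0.51031413, 0.09729191, 0.79258966]), 'orientation': array([[ 2.80030324e-02,  9.87737982e-01, -1.53588769e-01],
       [-9.99596227e-01,  2.84107511e-02,  4.60010095e-04],
       [ 4.81794173e-03,  1.53513872e-01,  9.88134747e-01]])}
{'time_s': 0.1, 'joints': array([ 8.86128567e+01,  2.20859173e+01,  3.89195565e-01, -2.61397253e-02,
       -6.84103901e+01, -1.48165207e+01]), 'joint_velocities': array([-0.04657934, -0.12124678,  0.2538873 ,  0.07858525, -0.06043767,
        0.13751673]), 'effort': array([-5.47366435e-04, -3.91692996e+01,  1.87935358e+01,  4.23203319e+00,
        1.34026771e-02, -7.15828787e-05]), 'tcp_pos': array([0.17427061, 0.59980497, 0.29128218]), 'ee_rot': array([[ 9.60228889e-01, -2.79213645e-01, -4.69347289e-04],
       [-2.79214031e-01, -9.60227093e-01, -1.85859979e-03],
       [ 6.82664400e-05,  1.91572956e-03, -9.99998163e-01]]), 'wrist_force': array([-0.11733901,  0.09409749, -0.41813214]), 'moment': array([ 0.03992036,  0.02737008, -0.01513721]), 'gripper_width': 1.0018179469539625}
```

View pics/top0.png

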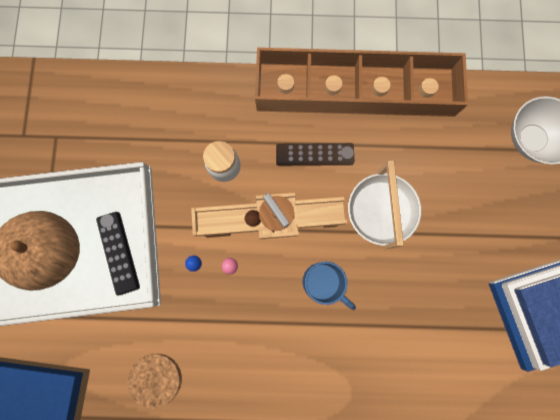

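View pics/side0.png

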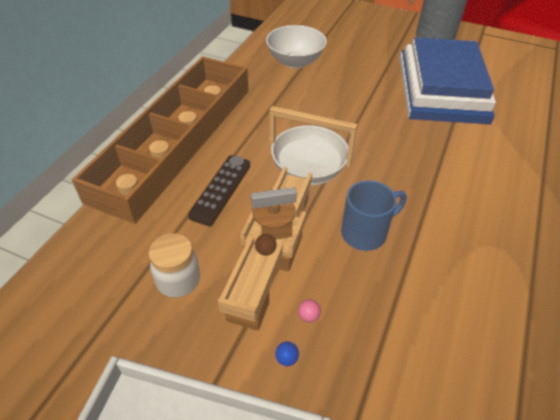

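Top view: the dark wooden ball is at (252,218) in the track, against the gate handle at (276,212). The dish bar runs from (391,163) to (399,244). Look-alikes are the blue ball (193,263) and pink ball (230,266) on the table, and the white bowl (545,130) without a bar. The dark ball and the dish with the bar match the description, and I'll confirm both in an enlarged crop.

Run:
```python
import cv2,numpy as np
a=cv2.imread("pics/top0.png")[150:260,180:430]; b=cv2.imread("pics/side0.png")[95:330,210:370]
a=cv2.resize(a,None,fx=3.2,fy=3.2,interpolation=cv2.INTER_CUBIC)
cv2.imwrite("pics/top0c.png",a)
cv2.imwrite("pics/side0c.png",cv2.resize(b,None,fx=2.5,fy=2.5,interpolation=cv2.INTER_CUBIC))
```

```text
(no output)
```

View pics/top0c.png

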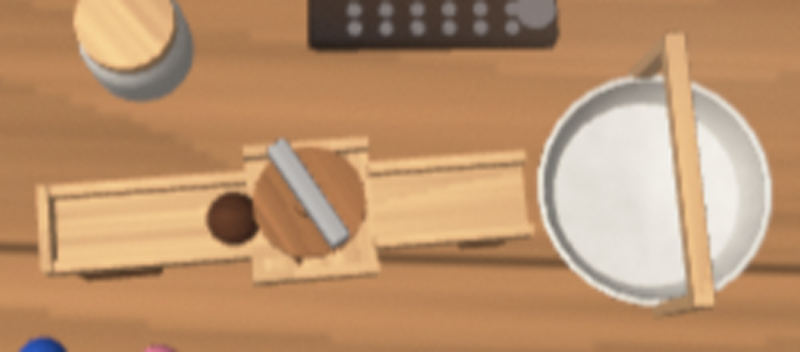

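View pics/side0c.png

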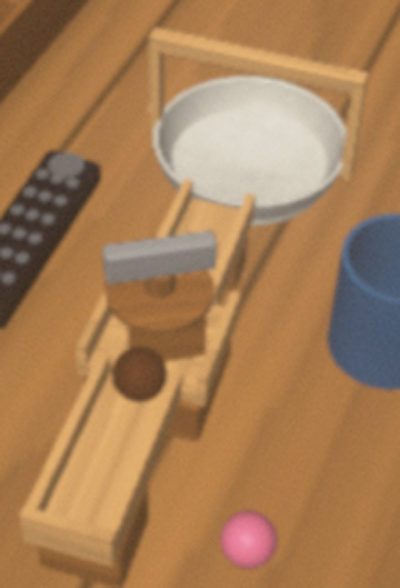

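The dark brown ball sits in the track at crop px (233,218), uphill of the gate, so it is the one meant. The handle runs from (277,143) to (339,241), and the dish bar from (676,34) to (704,305). Next I turn these into positions.

```bash
cat > h.py <<'E'
import numpy as np
from station import *
def px(cam,u,v,z):
    m=camera_model(cam); d=np.linalg.solve(m["mtx"],[u,v,1]); d=m["orientation"]@(d*[1,-1,-1])
    c=m["xyz"]; return c+d*(z-c[2])/d[2]
def T(u,v,z): return px("top",u/3.2+180-.35,v/3.2+150-.35,z)
def S(u,v,z): return px("side",u/2.5+210-.3,v/2.5+95-.3,z)
def ang(a,b): return np.degrees(np.arctan2((b-a)[1],(b-a)[0]))
E
python3 - <<'E'
from h import *
np.set_printoptions(precision=4,suppress=True)
a,b=T(277,143,.13),T(339,241,.13); print("gate",(a+b)/2,np.linalg.norm(a-b),ang(a,b))
a,b=S(106,247,.13),S(215,235,.13); print("gate side(back edge..)",(a+b)/2,np.linalg.norm(a-b),ang(a,b))
u=(T(38,185,.073)+T(46,272,.073))/2; e=(T(525,152,.056)+T(532,237,.056))/2
print("track",u,e,np.linalg.norm((e-u)[:2]),ang(u,e), "gate axis",u+(e-u)*150/280)
a,b=T(676,34,.110),T(704,305,.110); print("dish",(a+b)/2,np.linalg.norm(a-b),ang(a,b))
a,b=S(154,34,.110),S(366,76,.110); print("dish side",(a+b)/2,np.linalg.norm(a-b),ang(a,b))
E
```

```text
gate [0.6139 0.1102 0.13  ] 0.06233339717059677 -146.25500017350888
gate side(back edge..) [0.6142 0.1086 0.13  ] 0.06176764668062756 -146.6590018185444
track [0.5971 0.2634 0.073 ] [ 0.6277 -0.019   0.056 ] 0.284067604663014 -83.82858687035949 gate axis [0.6135 0.1121 0.0639]
dish [ 0.6367 -0.0993  0.11  ] 0.15178176048495595 -175.05731866201106
dish side [ 0.635  -0.0972  0.11  ] 0.14976844710709117 -173.15239514711422
```

The gate stands at about 0.48 rad: its bar heads 33.5° and the run heads -84°. It needs a turn of +1.09 rad. To leave room on joint 6, I'll approach with a yaw of -2.27 rad.

```bash
python3 -m inch '[{"hand":0,"slide":[4,-5,0],"yaw":-0.15},{"hand":0,"slide":[8,-9,0],"yaw":-0.3},{"hand":0,"slide":[12,-13,0],"yaw":-0.45},{"hand":0,"slide":[16,-18,0],"yaw":-0.6},{"hand":0,"slide":[20,-22,0],"yaw":-0.75},{"hand":0,"slide":[24,-27,0],"yaw":-0.9},{"hand":0,"slide":[28,-31,0],"yaw":-1.05},{"hand":0,"slide":[32,-36,0],"yaw":-1.2},{"hand":0,"slide":[36,-40,0],"yaw":-1.35},{"hand":0,"slide":[38,-43,0],"yaw":-1.5}]' && python3 -m inch '[{"hand":0,"slide":[2,-2,0],"yaw":-0.15},{"hand":0,"slide":[4,-4,0],"yaw":-0.3},{"hand":0,"slide":[6,-6,-1],"yaw":-0.45},{"hand":0,"slide":[6,-6,-2],"yaw":-0.6},{"hand":0,"slide":[6,-6,-3],"yaw":-0.77},{"hand":0,"slide":[6,-6,-4],"yaw":-0.77},{"hand":0,"slide":[6,-6,-4],"yaw":-0.77},{"hand":0,"slide":[6,-6,-4],"yaw":-0.77}]'
python3 - <<'E'
from h import *; import cv2
s=sense(); print(s["tcp_pos"],s["joints"],s["ee_rot"][:,1],s["time_s"])
t=capture("top"); b=capture("side")
cv2.imwrite("pics/m1.png",np.hstack([cv2.resize(t[150:290,180:400],(629,400)),]))
cv2.imwrite("pics/m1s.png",cv2.resize(b[60:330,150:420],(600,600)))
E
```

```text
time_s: 1.35
tcp_pos: [0.5557, 0.168, 0.2915]
ee_rot: [[-0.217, -0.976, -0.001], [-0.976, 0.217, -0.001], [0.001, 0.001, -1.0]]
wrist_force: [0.3, 0.5, -0.6]
gripper_width: 1.0
time_s: 2.35
tcp_pos: [0.6145, 0.1103, 0.2526]
ee_rot: [[-0.831, -0.557, 0.001], [-0.557, 0.831, -0.0], [-0.0, -0.0, -1.0]]
wrist_force: [1.2, 1.1, 0.1]
gripper_width: 0.998
[0.61451668 0.11029662 0.25255855] [ 2.50108122e+01  2.36122169e+01 -2.99665201e+00  1.54814964e-02
 -6.33638913e+01 -8.11880583e+01] [-5.56726083e-01  8.30696077e-01 -3.11561664e-04] 2.35
```

View pics/m1s.png

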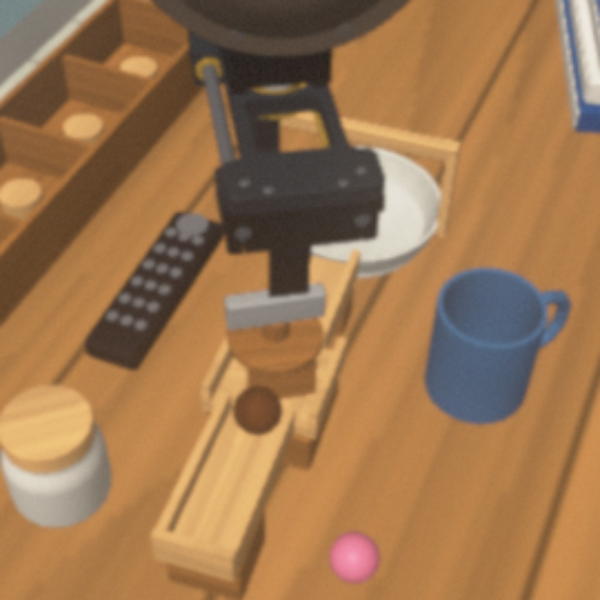

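The side view shows the gripper straddling the handle, with the near finger at (290,260) in line with the bar's centre at (275,305). The ball is still behind the gate at (257,410). I descend and close.

```bash
python3 -m inch '[{"hand":0,"slide":[0,0,-2],"yaw":0},{"hand":0,"slide":[0,0,-4],"yaw":0},{"hand":0,"slide":[0,0,-6],"yaw":0},{"hand":0,"slide":[0,0,-8],"yaw":0},{"hand":0.5,"slide":[0,0,-8],"yaw":0},{"hand":1,"slide":[0,0,-8],"yaw":0},{"hand":1,"slide":[0,0,-8],"yaw":0},{"hand":1,"slide":[0,0,-8],"yaw":0},{"hand":1,"slide":[0,0,-8],"yaw":0},{"hand":1,"slide":[0,0,-8],"yaw":0}]'
```

```text
time_s: 3.7
tcp_pos: [0.6144, 0.1102, 0.1724]
ee_rot: [[-0.832, -0.555, 0.0], [-0.555, 0.832, 0.0], [-0.0, -0.0, -1.0]]
wrist_force: [-0.8, 0.4, 0.8]
gripper_width: 0.404
```

```bash
python3 -m inch '[{"hand":1,"slide":[0,0,0],"yaw":0},{"hand":1,"slide":[0,0,0],"yaw":0},{"hand":1,"slide":[0,0,0],"yaw":0},{"hand":1,"slide":[0,0,0],"yaw":0},{"hand":1,"slide":[0,0,0],"yaw":0},{"hand":1,"slide":[0,0,0],"yaw":0},{"hand":1,"slide":[0,0,0],"yaw":0}]'
```

```text
time_s: 4.58
tcp_pos: [0.6145, 0.1099, 0.1723]
ee_rot: [[-0.832, -0.555, 0.0], [-0.555, 0.832, -0.0], [-0.0, -0.0, -1.0]]
wrist_force: [1.9, -3.2, -0.4]
gripper_width: 0.191
```

```bash
python3 -m inch '[{"hand":1,"slide":[0,0,0],"yaw":0},{"hand":1,"slide":[0,0,0],"yaw":0},{"hand":1,"slide":[0,0,0],"yaw":0}]'
```

```text
time_s: 4.95
tcp_pos: [0.6145, 0.11, 0.1722]
ee_rot: [[-0.832, -0.555, 0.0], [-0.555, 0.832, -0.0], [0.0, -0.0, -1.0]]
wrist_force: [2.3, -3.2, -1.8]
gripper_width: 0.187
```

Run:
```python
from station import *; import cv2
b=capture("side"); cv2.imwrite("pics/m2s.png",cv2.resize(b[130:290,190:350],(640,640),interpolation=cv2.INTER_CUBIC))
print(sense()["moment"])
```

```text
[-1.22895712e+00 -9.79104660e-01  7.00671235e-04]
```

View pics/m2s.png

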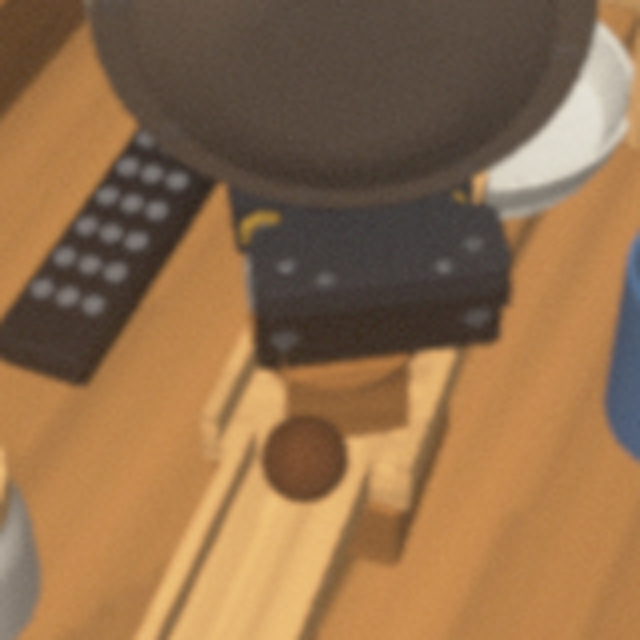

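The handle is gripped: the body is centred over the disc, the twist moment is zero and the ball is still waiting at (305,458). I turn it +1.09 rad.

```bash
python3 -m inch '[{"hand":1,"slide":[0,0,0],"yaw":0.12},{"hand":1,"slide":[0,0,0],"yaw":0.26},{"hand":1,"slide":[0,0,0],"yaw":0.4},{"hand":1,"slide":[0,0,0],"yaw":0.55},{"hand":1,"slide":[0,0,0],"yaw":0.7},{"hand":1,"slide":[0,0,0],"yaw":0.85},{"hand":1,"slide":[0,0,0],"yaw":1.0},{"hand":1,"slide":[0,0,0],"yaw":1.09},{"hand":1,"slide":[0,0,0],"yaw":1.09},{"hand":1,"slide":[0,0,0],"yaw":1.09}]' && python3 -m inch '[{"hand":0.5,"slide":[0,0,0],"yaw":0},{"hand":0,"slide":[0,0,0],"yaw":0},{"hand":0,"slide":[0,0,0],"yaw":0},{"hand":0,"slide":[0,0,0],"yaw":0},{"hand":0,"slide":[0,0,0],"yaw":0},{"hand":0,"slide":[0,0,0],"yaw":0},{"hand":0,"slide":[0,0,0],"yaw":0},{"hand":0,"slide":[0,0,3],"yaw":0},{"hand":0,"slide":[0,0,6],"yaw":0},{"hand":0,"slide":[0,0,10],"yaw":0}]'
```

```text
time_s: 6.25
tcp_pos: [0.6133, 0.1056, 0.172]
ee_rot: [[0.084, -0.996, -0.004], [-0.996, -0.084, -0.001], [0.0, 0.005, -1.0]]
wrist_force: [2.9, -15.7, 1.2]
gripper_width: 0.325
time_s: 7.5
tcp_pos: [0.6139, 0.11, 0.2723]
ee_rot: [[0.108, -0.994, -0.002], [-0.994, -0.108, -0.001], [0.0, 0.002, -1.0]]
wrist_force: [1.2, -0.4, -0.2]
gripper_width: 0.998
```

```bash
python3 -m inch '[{"hand":0,"slide":[0,-2,0],"yaw":-0.15},{"hand":0,"slide":[0,-5,0],"yaw":-0.3},{"hand":0,"slide":[1,-8,0],"yaw":-0.47},{"hand":0,"slide":[1,-12,0],"yaw":-0.65},{"hand":0,"slide":[2,-16,0],"yaw":-0.83},{"hand":0,"slide":[2.2,-19,0],"yaw":-1.0},{"hand":0,"slide":[2.2,-20.8,0],"yaw":-1.18},{"hand":0,"slide":[2.2,-20.8,0],"yaw":-1.36},{"hand":0,"slide":[2.2,-20.8,0],"yaw":-1.5},{"hand":0,"slide":[2.2,-20.8,0],"yaw":-1.58}]'
python3 - <<'E'
from station import *; import cv2
b=capture("side"); t=capture("top");cv2.imwrite("pics/m3t.png",t);cv2.imwrite("pics/m3s_raw.png",b)
A=cv2.resize(b[95:330,190:370],(460,600),interpolation=cv2.INTER_CUBIC);B=cv2.resize(t[150:260,180:300],(330,302),interpolation=cv2.INTER_CUBIC)
import numpy as np
c=np.zeros((600,790,3),'u1');c[:,:460]=A;c[:302,460:]=B
cv2.imwrite("pics/m3.png",c)
E
```

```text
time_s: 8.75
tcp_pos: [0.6363, -0.0981, 0.2722]
ee_rot: [[-0.995, -0.095, -0.0], [-0.095, 0.995, 0.0], [0.0, 0.0, -1.0]]
wrist_force: [1.2, 0.4, -0.2]
gripper_width: 1.001
```

View pics/m3.png

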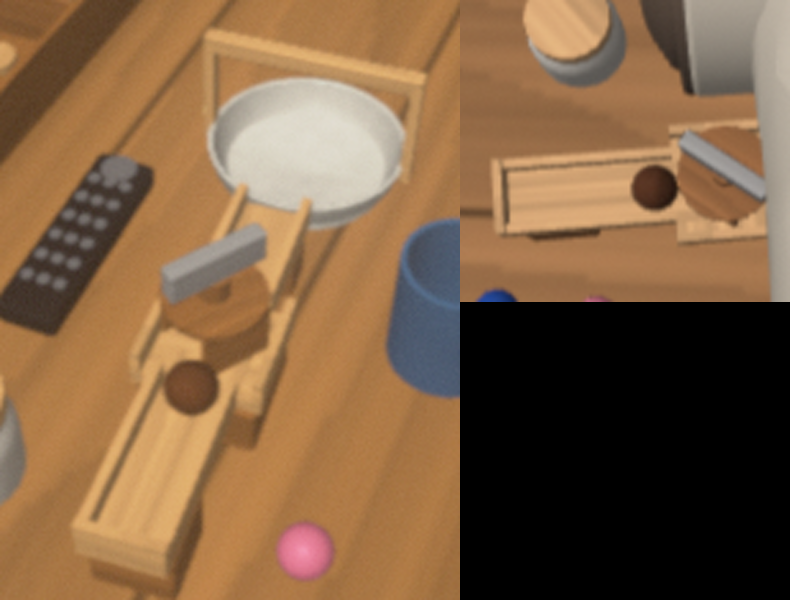

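The gate turned only partly: the bar in the side crop now runs from (163,268) to (265,228), so the fingers slipped around it. I measure its angle now.

```bash
python3 - <<'E'
from h import *
k=460/180
f=lambda u,v,z:px("side",u/k+190-.3,v/k+95-.3,z)
# visible face: top edge far corners & near corners
for p,q in (((163,268),(265,228)),):
    a,b=f(*p,.13),f(*q,.13); print("side",(a+b)/2,np.linalg.norm(a-b),ang(a,b))
a=px("top",(686-460)/2.75+180,136/2.745+150,.13); print("top end",a, ang(a,np.array([.614,.110,.13])))
a,b=f(208,34,.11),f(424,78,.11); print("dish",(a+b)/2,np.linalg.norm(a-b),ang(a,b))
E
python3 -c "
import json"
python3 - <<'E'
import cv2,numpy as np
b=cv2.imread("pics/m3s_raw.png"); c=cv2.resize(b[170:260,235:315],(711,800)[::1] if 0 else (533,600),interpolation=cv2.INTER_CUBIC); cv2.imwrite("pics/m4.png",c)
E
```

```text
side [0.61405582 0.10967016 0.13      ] 0.06353824068279358 -126.86379879960015
top end [0.63054778 0.13408328 0.13      ] -124.49322107898725
dish [ 0.63562331 -0.09720623  0.11      ] 0.1496630463123705 -173.6392266372536
```

View pics/m4.png

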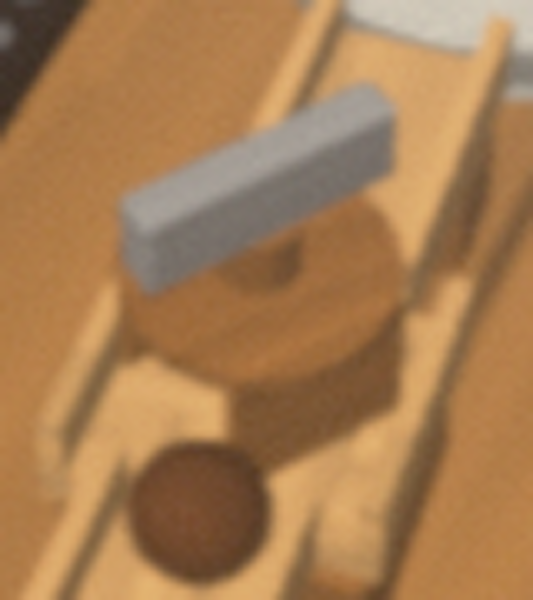

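The bar heads 54°, a gate angle of about 0.84 rad, and nothing is jammed. The turn was probably too fast for the pads' hold. I'll regrip aligned with the bar and turn slowly while still squeezing.

```bash
python3 -m inch '[{"hand":0,"slide":[0,4,0],"yaw":0.15},{"hand":0,"slide":[-1,8,0],"yaw":0.3},{"hand":0,"slide":[-1,12,0],"yaw":0.45},{"hand":0,"slide":[-2,16,0],"yaw":0.6},{"hand":0,"slide":[-2.2,19,0],"yaw":0.75},{"hand":0,"slide":[-2.2,20.8,0],"yaw":0.86},{"hand":0,"slide":[-2.2,20.8,-2],"yaw":0.86},{"hand":0,"slide":[-2.2,20.8,-5],"yaw":0.86},{"hand":0,"slide":[-2.2,20.8,-8],"yaw":0.86},{"hand":0,"slide":[-2.2,20.8,-10],"yaw":0.86}]' && python3 -m inch '[{"hand":1,"slide":[0,0,0],"yaw":0},{"hand":1,"slide":[0,0,0],"yaw":0},{"hand":1,"slide":[0,0,0],"yaw":0},{"hand":1,"slide":[0,0,0],"yaw":0},{"hand":1,"slide":[0,0,0],"yaw":0},{"hand":1,"slide":[0,0,0],"yaw":0},{"hand":1,"slide":[0,0,0],"yaw":0},{"hand":1,"slide":[0,0,0],"yaw":0},{"hand":1,"slide":[0,0,0],"yaw":0},{"hand":1,"slide":[0,0,0],"yaw":0}]' && python3 -m inch '[{"hand":1,"slide":[0,0,0],"yaw":0.02},{"hand":1,"slide":[0,0,0],"yaw":0.04},{"hand":1,"slide":[0,0,0],"yaw":0.06},{"hand":1,"slide":[0,0,0],"yaw":0.08},{"hand":1,"slide":[0,0,0],"yaw":0.1},{"hand":1,"slide":[0,0,0],"yaw":0.12},{"hand":1,"slide":[0,0,0],"yaw":0.14},{"hand":1,"slide":[0,0,0],"yaw":0.16},{"hand":1,"slide":[0,0,0],"yaw":0.18},{"hand":1,"slide":[0,0,0],"yaw":0.2}]'; python3 -c "
from station import sense
print(sense()['moment'])"
```

```text
time_s: 10.1
tcp_pos: [0.6138, 0.11, 0.1707]
ee_rot: [[-0.573, -0.819, -0.002], [-0.819, 0.573, -0.001], [0.002, 0.001, -1.0]]
wrist_force: [0.4, 0.3, 0.1]
gripper_width: 1.001
time_s: 11.35
tcp_pos: [0.6145, 0.11, 0.1722]
ee_rot: [[-0.575, -0.818, 0.0], [-0.818, 0.575, -0.0], [-0.0, -0.0, -1.0]]
wrist_force: [1.4, -1.4, -0.5]
gripper_width: 0.187
time_s: 12.6
tcp_pos: [0.6144, 0.1101, 0.1722]
ee_rot: [[-0.399, -0.917, 0.0], [-0.917, 0.399, -0.0], [0.0, -0.0, -1.0]]
wrist_force: [2.8, -1.2, -1.5]
gripper_width: 0.188
[-0.55846077 -0.88329901 -0.07977366]
```

The width holds at 0.188, so the bar is following. I continue by another 0.52 rad, again slowly.

```bash
python3 -m inch '[{"hand":1,"slide":[0,0,0],"yaw":0.03},{"hand":1,"slide":[0,0,0],"yaw":0.06},{"hand":1,"slide":[0,0,0],"yaw":0.09},{"hand":1,"slide":[0,0,0],"yaw":0.12},{"hand":1,"slide":[0,0,0],"yaw":0.15},{"hand":1,"slide":[0,0,0],"yaw":0.18},{"hand":1,"slide":[0,0,0],"yaw":0.21},{"hand":1,"slide":[0,0,0],"yaw":0.24},{"hand":1,"slide":[0,0,0],"yaw":0.27},{"hand":1,"slide":[0,0,0],"yaw":0.3}]' && python3 -m inch '[{"hand":1,"slide":[0,0,0],"yaw":0.03},{"hand":1,"slide":[0,0,0],"yaw":0.06},{"hand":1,"slide":[0,0,0],"yaw":0.09},{"hand":1,"slide":[0,0,0],"yaw":0.12},{"hand":1,"slide":[0,0,0],"yaw":0.15},{"hand":1,"slide":[0,0,0],"yaw":0.18},{"hand":1,"slide":[0,0,0],"yaw":0.2},{"hand":1,"slide":[0,0,0],"yaw":0.22},{"hand":1,"slide":[0,0,0],"yaw":0.22},{"hand":1,"slide":[0,0,0],"yaw":0.22}]'
```

```text
time_s: 13.85
tcp_pos: [0.6143, 0.1102, 0.1722]
ee_rot: [[-0.11, -0.994, -0.0], [-0.994, 0.11, -0.0], [0.0, 0.0, -1.0]]
wrist_force: [1.6, -2.5, -0.6]
gripper_width: 0.186
time_s: 15.1
tcp_pos: [0.6143, 0.1102, 0.1722]
ee_rot: [[0.108, -0.994, -0.0], [-0.994, -0.108, -0.0], [0.0, 0.0, -1.0]]
wrist_force: [0.9, -2.7, -0.2]
gripper_width: 0.188
```

```bash
python3 -m inch '[{"hand":0.5,"slide":[0,0,0],"yaw":0},{"hand":0,"slide":[0,0,0],"yaw":0},{"hand":0,"slide":[0,0,0],"yaw":0},{"hand":0,"slide":[0,0,0],"yaw":0},{"hand":0,"slide":[0,0,0],"yaw":0},{"hand":0,"slide":[0,0,0],"yaw":0},{"hand":0,"slide":[0,0,0],"yaw":0},{"hand":0,"slide":[0,0,3],"yaw":0},{"hand":0,"slide":[0,0,6],"yaw":0},{"hand":0,"slide":[0,0,10],"yaw":0}]' && python3 -m inch '[{"hand":0,"slide":[0,-2,0],"yaw":-0.15},{"hand":0,"slide":[0,-5,0],"yaw":-0.3},{"hand":0,"slide":[1,-8,0],"yaw":-0.47},{"hand":0,"slide":[1,-12,0],"yaw":-0.65},{"hand":0,"slide":[2,-16,0],"yaw":-0.83},{"hand":0,"slide":[2.2,-19,0],"yaw":-1.0},{"hand":0,"slide":[2.2,-20.8,0],"yaw":-1.18},{"hand":0,"slide":[2.2,-20.8,0],"yaw":-1.36},{"hand":0,"slide":[2.2,-20.8,0],"yaw":-1.5},{"hand":0,"slide":[2.2,-20.8,0],"yaw":-1.57}]'
python3 - <<'E'
from station import *; import cv2
b=capture("side"); cv2.imwrite("pics/m5raw.png",b)
cv2.imwrite("pics/m5.png",cv2.resize(b[80:330,190:370],(432,600),interpolation=cv2.INTER_CUBIC))
E
```

```text
time_s: 16.35
tcp_pos: [0.6139, 0.11, 0.2724]
ee_rot: [[0.108, -0.994, -0.002], [-0.994, -0.108, -0.001], [0.0, 0.002, -1.0]]
wrist_force: [-0.1, 0.2, 0.0]
gripper_width: 0.998
time_s: 17.6
tcp_pos: [0.6363, -0.098, 0.2722]
ee_rot: [[-0.994, -0.106, -0.0], [-0.106, 0.994, 0.0], [0.0, 0.0, -1.0]]
wrist_force: [0.2, 0.2, -0.2]
gripper_width: 1.001
```

View pics/m5.png

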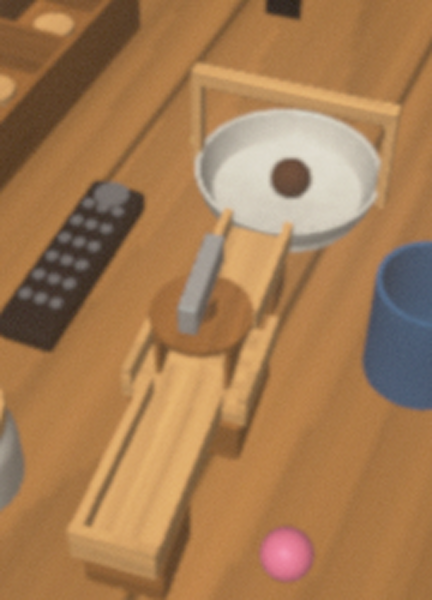

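The side view shows the handle in line with the track at (200,285) and the ball in the dish at (291,178). I wait about 5 s, checking that the ball settles.

```bash
R='{"hand":0,"slide":[0,0,0],"yaw":0}'
python3 - <<'E'
from h import *
k=2.4; f=lambda u,v,z:px("side",u/k+190-.3,v/k+80-.3,z)
a,b=f(188,305,.13),f(212,237,.13); print("bar",(a+b)/2,np.linalg.norm(a-b),ang(a,b))
a,b=f(196,67,.11),f(399,106,.11); print("dish",(a+b)/2,ang(a,b))
print("ball",f(291,178,.021))
E
python3 -m inch '[{"hand":0,"slide":[0,0,0],"yaw":0},{"hand":0,"slide":[0,0,0],"yaw":0},{"hand":0,"slide":[0,0,0],"yaw":0},{"hand":0,"slide":[0,0,0],"yaw":0},{"hand":0,"slide":[0,0,0],"yaw":0},{"hand":0,"slide":[0,0,0],"yaw":0},{"hand":0,"slide":[0,0,0],"yaw":0},{"hand":0,"slide":[0,0,0],"yaw":0},{"hand":0,"slide":[0,0,0],"yaw":0},{"hand":0,"slide":[0,0,0],"yaw":0}]' >/dev/null
python3 -m inch '[{"hand":0,"slide":[0,0,0],"yaw":0},{"hand":0,"slide":[0,0,0],"yaw":0},{"hand":0,"slide":[0,0,0],"yaw":0},{"hand":0,"slide":[0,0,0],"yaw":0},{"hand":0,"slide":[0,0,0],"yaw":0},{"hand":0,"slide":[0,0,0],"yaw":0},{"hand":0,"slide":[0,0,0],"yaw":0},{"hand":0,"slide":[0,0,0],"yaw":0},{"hand":0,"slide":[0,0,0],"yaw":0},{"hand":0,"slide":[0,0,0],"yaw":0}]' >/dev/null
python3 -m inch '[{"hand":0,"slide":[0,0,0],"yaw":0},{"hand":0,"slide":[0,0,0],"yaw":0},{"hand":0,"slide":[0,0,0],"yaw":0},{"hand":0,"slide":[0,0,0],"yaw":0},{"hand":0,"slide":[0,0,0],"yaw":0},{"hand":0,"slide":[0,0,0],"yaw":0},{"hand":0,"slide":[0,0,0],"yaw":0},{"hand":0,"slide":[0,0,0],"yaw":0},{"hand":0,"slide":[0,0,0],"yaw":0},{"hand":0,"slide":[0,0,0],"yaw":0}]' >/dev/null
cat >> h.py <<'E'
import cv2
def ball(n=6):
    for i in range(n):
        r=capture("side")[105:190,265:360].astype(int); m=(r.max(2)<110)&(r[...,2]>r[...,0]+15)
        nn,l,st,c=cv2.connectedComponentsWithStats(m.astype("u1"))
        if nn<2: print("none"); continue
        j=1+st[1:,4].argmax(); u,v=c[j]+[265,105]; print(round(u,1),round(v,1),st[j,4],px("side",u,v,.021)[:2].round(4))
E
python3 -c "
from h import *
ball()"
```

```text
bar [0.61431423 0.11107726 0.13      ] 0.056422964877003316 -79.69304429808116
dish [ 0.63594604 -0.09967271  0.11      ] -172.6612707653087
ball [ 0.63498263 -0.1022749   0.021     ]
311.0 154.6 126 [ 0.6342 -0.1005]
311.0 154.8 116 [ 0.6339 -0.0999]
310.9 154.8 119 [ 0.6342 -0.0998]
310.9 155.0 114 [ 0.6339 -0.0993]
311.0 154.9 120 [ 0.634  -0.0997]
311.0 154.8 122 [ 0.6339 -0.1   ]
```

The ball is at rest in the middle of the dish, (0.634,-0.100), and the dish has not moved. I descend and grip the bar.

```bash
python3 -m inch '[{"hand":0,"slide":[0,-0.1,-2],"yaw":0},{"hand":0,"slide":[0,-0.1,-4],"yaw":0},{"hand":0,"slide":[0,-0.1,-6],"yaw":0},{"hand":0,"slide":[0,-0.1,-8],"yaw":0},{"hand":0,"slide":[0,-0.1,-10],"yaw":0},{"hand":0,"slide":[0,-0.1,-11],"yaw":0},{"hand":0,"slide":[0,-0.1,-11.8],"yaw":0},{"hand":0,"slide":[0,-0.1,-11.8],"yaw":0},{"hand":0.4,"slide":[0,-0.1,-11.8],"yaw":0},{"hand":0.6,"slide":[0,-0.1,-11.8],"yaw":0}]' && python3 -m inch '[{"hand":0.65,"slide":[0,0,0],"yaw":0},{"hand":0.7,"slide":[0,0,0],"yaw":0},{"hand":0.74,"slide":[0,0,0],"yaw":0},{"hand":0.78,"slide":[0,0,0],"yaw":0},{"hand":0.82,"slide":[0,0,0],"yaw":0},{"hand":0.86,"slide":[0,0,0],"yaw":0},{"hand":0.9,"slide":[0,0,0],"yaw":0},{"hand":1,"slide":[0,0,0],"yaw":0},{"hand":1,"slide":[0,0,0],"yaw":0},{"hand":1,"slide":[0,0,0],"yaw":0}]' && python3 -m inch '[{"hand":1,"slide":[0,0,0],"yaw":0},{"hand":1,"slide":[0,0,0],"yaw":0},{"hand":1,"slide":[0,0,0],"yaw":0},{"hand":1,"slide":[0,0,0],"yaw":0},{"hand":1,"slide":[0,0,0],"yaw":0},{"hand":1,"slide":[0,0,0],"yaw":0},{"hand":1,"slide":[0,0,0],"yaw":0},{"hand":1,"slide":[0,0,0],"yaw":0},{"hand":1,"slide":[0,0,0],"yaw":0},{"hand":1,"slide":[0,0,0],"yaw":0}]'; python3 -c "
from h import *
ball(4)"
```

```text
time_s: 22.95
tcp_pos: [0.6367, -0.0988, 0.155]
ee_rot: [[-0.994, -0.109, 0.001], [-0.109, 0.994, 0.0], [-0.001, -0.0, -1.0]]
wrist_force: [-0.3, -0.3, -0.3]
gripper_width: 0.85
time_s: 24.2
tcp_pos: [0.6363, -0.0989, 0.1542]
ee_rot: [[-0.994, -0.109, -0.0], [-0.109, 0.994, -0.0], [0.0, -0.0, -1.0]]
wrist_force: [0.4, -0.5, -0.0]
gripper_width: 0.135
time_s: 25.45
tcp_pos: [0.6364, -0.0988, 0.1542]
ee_rot: [[-0.994, -0.109, -0.0], [-0.109, 0.994, 0.0], [0.0, 0.0, -1.0]]
wrist_force: [-0.7, -0.5, -0.6]
gripper_width: 0.135
289.4 117.4 230 [ 0.7147 -0.1859]
288.2 116.6 217 [ 0.7178 -0.1873]
287.9 116.5 227 [ 0.7185 -0.1875]
290.1 117.3 246 [ 0.7136 -0.187 ]
```

The bar is gripped (width 0.135, about 12 mm). I lift 10 cm gently.

```bash
python3 -m inch '[{"hand":1,"slide":[0,0,0.1],"yaw":0},{"hand":1,"slide":[0,0,0.3],"yaw":0},{"hand":1,"slide":[0,0,0.6],"yaw":0},{"hand":1,"slide":[0,0,1],"yaw":0},{"hand":1,"slide":[0,0,1.5],"yaw":0},{"hand":1,"slide":[0,0,2],"yaw":0},{"hand":1,"slide":[0,0,2.5],"yaw":0},{"hand":1,"slide":[0,0,3],"yaw":0},{"hand":1,"slide":[0,0,3.5],"yaw":0},{"hand":1,"slide":[0,0,4],"yaw":0}]' && python3 -m inch '[{"hand":1,"slide":[0,0,0.5],"yaw":0},{"hand":1,"slide":[0,0,1],"yaw":0},{"hand":1,"slide":[0,0,1.5],"yaw":0},{"hand":1,"slide":[0,0,2],"yaw":0},{"hand":1,"slide":[0,0,2.5],"yaw":0},{"hand":1,"slide":[0,0,3],"yaw":0},{"hand":1,"slide":[0,0,3.5],"yaw":0},{"hand":1,"slide":[0,0,4],"yaw":0},{"hand":1,"slide":[0,0,4.5],"yaw":0},{"hand":1,"slide":[0,0,5],"yaw":0}]' && python3 -m inch '[{"hand":1,"slide":[0,0,0.4],"yaw":0},{"hand":1,"slide":[0,0,0.7],"yaw":0},{"hand":1,"slide":[0,0,0.9],"yaw":0},{"hand":1,"slide":[0,0,1],"yaw":0},{"hand":1,"slide":[0,0,1],"yaw":0},{"hand":1,"slide":[0,0,1],"yaw":0},{"hand":1,"slide":[0,0,1],"yaw":0},{"hand":1,"slide":[0,0,1],"yaw":0}]'
python3 - <<'E'
from station import *; import cv2
b=capture("side"); cv2.imwrite("pics/m6.png",cv2.resize(b[20:300,190:400],(450,600),interpolation=cv2.INTER_CUBIC)); print(sense()["joints"])
E
```

```text
time_s: 26.9
tcp_pos: [0.6363, -0.0988, 0.1946]
ee_rot: [[-0.994, -0.109, -0.0], [-0.109, 0.994, 0.0], [0.0, 0.0, -1.0]]
wrist_force: [-0.2, -0.1, -2.2]
gripper_width: 0.134
time_s: 28.15
tcp_pos: [0.6364, -0.0988, 0.2446]
ee_rot: [[-0.994, -0.109, -0.0], [-0.109, 0.994, 0.0], [0.0, 0.0, -1.0]]
wrist_force: [-0.2, -0.6, -2.4]
gripper_width: 0.131
time_s: 29.15
tcp_pos: [0.6364, -0.0988, 0.2542]
ee_rot: [[-0.994, -0.109, -0.0], [-0.109, 0.994, -0.0], [0.0, -0.0, -1.0]]
wrist_force: [0.2, -0.3, -2.6]
gripper_width: 0.135
[ 5.53884181e+00  2.54074533e+01  1.59739871e-01 -1.21003888e-03
 -6.47576978e+01 -8.93030318e+01]
```

View pics/m6.png

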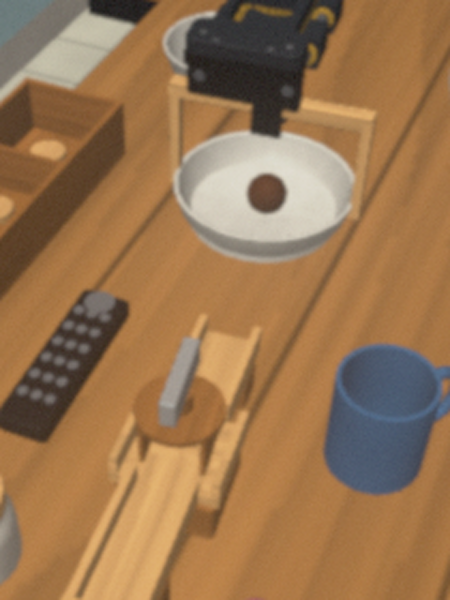

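The dish is lifted and level with the ball in the middle at (267,193). The gate is still in line at (180,380). I turn slowly by +1.57 rad.

```bash
python3 -m inch '[{"hand":1,"slide":[0,0,0],"yaw":0.01},{"hand":1,"slide":[0,0,0],"yaw":0.03},{"hand":1,"slide":[0,0,0],"yaw":0.06},{"hand":1,"slide":[0,0,0],"yaw":0.1},{"hand":1,"slide":[0,0,0],"yaw":0.15},{"hand":1,"slide":[0,0,0],"yaw":0.2},{"hand":1,"slide":[0,0,0],"yaw":0.25},{"hand":1,"slide":[0,0,0],"yaw":0.3},{"hand":1,"slide":[0,0,0],"yaw":0.35},{"hand":1,"slide":[0,0,0],"yaw":0.4}]' && python3 -m inch '[{"hand":1,"slide":[0,0,0],"yaw":0.05},{"hand":1,"slide":[0,0,0],"yaw":0.1},{"hand":1,"slide":[0,0,0],"yaw":0.15},{"hand":1,"slide":[0,0,0],"yaw":0.2},{"hand":1,"slide":[0,0,0],"yaw":0.25},{"hand":1,"slide":[0,0,0],"yaw":0.3},{"hand":1,"slide":[0,0,0],"yaw":0.35},{"hand":1,"slide":[0,0,0],"yaw":0.4},{"hand":1,"slide":[0,0,0],"yaw":0.45},{"hand":1,"slide":[0,0,0],"yaw":0.5}]' && python3 -m inch '[{"hand":1,"slide":[0,0,0],"yaw":0.05},{"hand":1,"slide":[0,0,0],"yaw":0.1},{"hand":1,"slide":[0,0,0],"yaw":0.15},{"hand":1,"slide":[0,0,0],"yaw":0.2},{"hand":1,"slide":[0,0,0],"yaw":0.25},{"hand":1,"slide":[0,0,0],"yaw":0.3},{"hand":1,"slide":[0,0,0],"yaw":0.35},{"hand":1,"slide":[0,0,0],"yaw":0.4},{"hand":1,"slide":[0,0,0],"yaw":0.45},{"hand":1,"slide":[0,0,0],"yaw":0.5}]' && python3 -m inch '[{"hand":1,"slide":[0,0,0],"yaw":0.05},{"hand":1,"slide":[0,0,0],"yaw":0.1},{"hand":1,"slide":[0,0,0],"yaw":0.13},{"hand":1,"slide":[0,0,0],"yaw":0.15},{"hand":1,"slide":[0,0,0],"yaw":0.17},{"hand":1,"slide":[0,0,0],"yaw":0.17},{"hand":1,"slide":[0,0,0],"yaw":0.17},{"hand":1,"slide":[0,0,0],"yaw":0.17},{"hand":1,"slide":[0,0,0],"yaw":0.17},{"hand":1,"slide":[0,0,0],"yaw":0.17}]' && python3 -m inch '[{"hand":1,"slide":[0,0,0],"yaw":0},{"hand":1,"slide":[0,0,0],"yaw":0},{"hand":1,"slide":[0,0,0],"yaw":0},{"hand":1,"slide":[0,0,0],"yaw":0},{"hand":1,"slide":[0,0,0],"yaw":0},{"hand":1,"slide":[0,0,0],"yaw":0},{"hand":1,"slide":[0,0,0],"yaw":0},{"hand":1,"slide":[0,0,0],"yaw":0},{"hand":1,"slide":[0,0,0],"yaw":0},{"hand":1,"slide":[0,0,0],"yaw":0}]'
python3 - <<'E'
from station import *; import cv2
b=capture("side"); cv2.imwrite("pics/m7.png",cv2.resize(b[20:300,190:400],(450,600),interpolation=cv2.INTER_CUBIC))
E
```

```text
time_s: 30.45
tcp_pos: [0.6364, -0.0988, 0.2543]
ee_rot: [[-0.872, -0.489, 0.0], [-0.489, 0.872, 0.0], [-0.0, 0.0, -1.0]]
wrist_force: [-0.0, 0.1, -1.8]
gripper_width: 0.133
time_s: 31.7
tcp_pos: [0.6364, -0.0989, 0.2543]
ee_rot: [[-0.531, -0.848, -0.0], [-0.848, 0.531, 0.0], [-0.0, 0.0, -1.0]]
wrist_force: [-0.7, 1.0, -1.9]
gripper_width: 0.135
time_s: 32.95
tcp_pos: [0.6364, -0.0989, 0.2543]
ee_rot: [[-0.059, -0.998, -0.0], [-0.998, 0.059, -0.0], [0.0, 0.0, -1.0]]
wrist_force: [-0.5, 1.2, -3.1]
gripper_width: 0.132
time_s: 34.2
tcp_pos: [0.6364, -0.0988, 0.2543]
ee_rot: [[0.108, -0.994, 0.0], [-0.994, -0.108, -0.0], [0.0, -0.0, -1.0]]
wrist_force: [0.7, 0.0, -2.4]
gripper_width: 0.132
time_s: 35.45
tcp_pos: [0.6364, -0.0988, 0.2542]
ee_rot: [[0.108, -0.994, 0.0], [-0.994, -0.108, 0.0], [-0.0, -0.0, -1.0]]
wrist_force: [-0.0, 0.5, -3.8]
gripper_width: 0.131
```

View pics/m7.png

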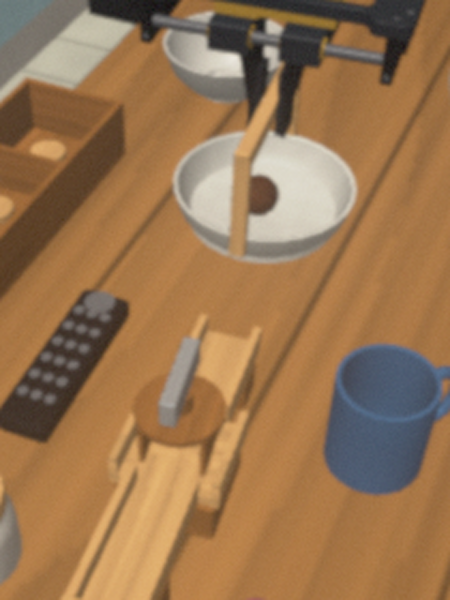

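The bar is parallel to the track, the ball is in the middle at (262,195) partly behind the upright, the dish is level and the gate is in line. I hand in.

```bash
python3 -c "
from station import *
print(finish_job())"
```

```text
the job is handed in; nothing more can be done
None
```

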